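# Shut the gas tap left open on a crowded panel

## Task

One of the five taps on the gas panel has been left open: its bar lies across the panel while the others point straight back. Turn it clockwise until you feel it bear firmly on its seat (by feel, without forcing it), and leave it there, without brushing its neighbours; then slide the panel's main shut-off tab all the way left to its stop.

Things in the scene. Friction and masses are not known exactly. Their poses are not given: they have to be found in the camera images.
- panel: Steel gas tap panel, a fixed box 220 deep (x) x 380 wide (y) x 55 high; origin at the centre of its underside, x points to the brass pipe at its back, y to its left. Five taps stand in a row at x = +0.020, y = -0.116, -0.058, 0, 0.058 and 0.116. The main shut-off slide runs at x = -0.065, nearer the robot.
- tap_grip (a point): The open tap: black bar handle 44 long x 14 wide x 40 high on a 38 mm disc; of five alike the one that lies across the panel. This point is on its vertical turning axis, 92 mm above the table, 16 mm below the bar's flat top; the disc's top is 23 mm lower. The point's x runs along the bar to its white mark; pinch along its y.
- tap (a joint): Angle of the open tap (rad): 0 with its bar along the panel's x, white mark to the back; grows anticlockwise from above. Starts at 1.1 to 1.25 (open); clockwise shuts it. It turns at about 0.06 N m and stays where left. It meets an unseen seat somewhere from -0.2 to +0.2; there the moment climbs steeply. See tap_mark.
- tap_mark (a point): White mark on the open tap, on top of its bar, 20 mm from its axis, 108 mm above the table. Shut firmly: about 0.3 N m of clockwise moment on the handle once it is on the seat (0.22 to 0.45 serves; over 0.55 spoils the seat). On the seat the moment climbs by several N m per rad, so creep up to it.
- shutoff (a joint): Travel of the main shut-off slide in m: 0 open, 0.070 shut (at its stop); it starts at 0 to 0.015, slides towards the panel's +y (left), with about 2 N of friction, and stays where it is left.
- shutoff_grip (a point): Main shut-off slide: a black upright tab 14 (panel x) x 22 (panel y) x 38 high on a steel foot, in a slot along the panel's y. This point is on the tab's middle line, 91 mm above the table, 14 mm below the tab's top. The slot's low end stops reach to 67 mm above the table.
- tap_a_mark (a point): One of the four other taps, black bar handle 44 long x 14 wide x 40 high on a 38 mm disc, already shut (bar along the panel's x, give or take 0.15 rad). It turns at a touch. This point is on the top of its bar, 20 mm from its turning axis, towards the white mark; 108 mm above the table.
- tap_b_mark (a point): One of the four other taps, black bar handle 44 long x 14 wide x 40 high on a 38 mm disc, already shut (bar along the panel's x, give or take 0.15 rad). It turns at a touch. This point is on the top of its bar, 20 mm from its turning axis, towards the white mark; 108 mm above the table.
- tap_c_mark (a point): One of the four other taps, black bar handle 44 long x 14 wide x 40 high on a 38 mm disc, already shut (bar along the panel's x, give or take 0.15 rad). It turns at a touch. This point is on the top of its bar, 20 mm from its turning axis, towards the white mark; 108 mm above the table.
- tap_d_mark (a point): One of the four other taps, black bar handle 44 long x 14 wide x 40 high on a 38 mm disc, already shut (bar along the panel's x, give or take 0.15 rad). It turns at a touch. This point is on the top of its bar, 20 mm from its turning axis, towards the white mark; 108 mm above the table.

How it is judged:
On the way, in this order (a step that is already met when the one before it is completed fails the run):
1. the open tap is turned shut and bears firmly on its seat (over 7 N at the seat's pin, 20 mm off the axis: about 0.14 N m beyond friction) (contact force between tap_c2 and seat_c0 above 7 N), for 0.2 s.
2. the main shut-off slide is at its stop (within 8 mm) (value of joint shutoff above 0.062 m), for 0.2 s.
At the end, for the whole second after the job is handed in: the tap rests on its seat (within about 3.5 degrees) and the main shut-off slide stands within 8 mm of its shut stop, at rest (distance between tap_c2 and seat_c0 below 0.0092 m and value of joint shutoff above 0.062 m and velocity of joint shutoff below 0.01 m/s); the robot touches nothing.
It fails at once if the tap is forced: over 25 N on the seat's pin (about 0.5 N m beyond friction) (contact force between tap_c2 and seat_c0 above 25 N).
It fails at once if another tap is turned (its mark moved by over 2.5 mm) (distance of any of tap_a_mark, tap_b_mark, tap_c_mark, tap_d_mark from where it was at the start of the episode above 0.0025 m).
It fails at once if another tap is brushed with over 2 N (contact force between anything else and tap_a above 2 N or contact force between anything else and tap_b above 2 N or contact force between anything else and tap_c above 2 N or contact force between anything else and tap_d above 2 N).
It fails at once if the main shut-off is slid shut while the tap is still off its seat (value of joint shutoff above 0.05 m and distance between tap_c2 and seat_c0 above 0.0105 m).
It also fails if it takes over 58 s, if anything falls off the work surface, if the arm or the gripper's body presses on something with over 40 N, if the wrist force passes 120 N, or if a joint passes its speed limit or range.

## Robot

A 6-joint arm with a two-finger parallel gripper is mounted at the origin on a cart in front of the work surface, level with it; the furniture and walls round the work are solid. World frame = base frame: x ahead of the robot, y to its left, z up, the work surface at z = 0. Lengths are in m, angles in rad, forces in N, time in s.
With the tool pointing down it reaches from about 0.25 to 0.775 m from the base axis. Payload 4 kg.
Tool frame: the origin (TCP) lies at the very end of the fingers, on their centre line; the grasp point (between the pads) lies 19 mm behind it; z points along the fingers, y is the direction in which the jaws open and shut (so a half turn about z gives the same grasp; the last joint's range is limited). The gripper opens to 94 mm and grips with 3 to 60 N. Pads are 16 mm wide; open, the fingers measure 119 mm over their backs; the gripper's body (75 mm by 177 mm) begins 78 mm behind the grasp point.
Start: joints at [1.065, 0.087, 1.371, -0, 1.684, -0.103], TCP at [0.216, 0.506, 0.206] pointing down, gripper open.
Joint ranges: [-3.1, 3.1], [-0.76, 2.03], [0.27, 2.55], [-1.08, 4.22], [0.17, 2.65], [-2.57, 2.57]. Speed limits (rad/s): [2.79, 2.79, 3.14, 3.14, 3.14, 3.14].

## Interface

Orientations are given as [roll, pitch, yaw] about the fixed x, y, z axes, in that order (R = Rz(yaw) Ry(pitch) Rx(roll)).
In Python, from bench import robot, snapshot, calibration gives the robot as it stands. The module is installed in compiled form; this text tells all that it offers.
- The arm moves only by the tool servo_tool, never from a script. Its argument "series" is text: rows parted by semicolons, each of 5 numbers parted by spaces: the closure, from -1 (fully open) to 1 (shut), then the shift along the tool's x, y, z in cm, then the turn about the tool's z in rad. A call has 1 to 20 rows; each row is the pose to reach, as a shift and turn from the pose commanded when the call began, along the tool's axes at that moment; what a row does not reach only later rows make up. A row lasts 1/12 s, in which the tool goes at most 41.7 mm and 7.16 degrees, less where a joint would pass 70% of its speed; a pose out of reach is approached as far as the arm can. A call with a gripper value outside its range is refused whole. The fingers move at their own pace and stop on an object; the grip force is fixed at half the most. Time passes only in rows, so rows that repeat a pose let the fingers close. It gives the time, the measured TCP pose, the force and the opening at its end, in the units of the state.
- robot.get_obs(): the state, without advancing time (a new reading comes with each control period).
- snapshot(name): name is "scene" or "top" or "wrist"; returns (picture, depth): 480x640x3 uint8, red, green, blue; 480x640 float32, m along the optical axis (not along the pixel's ray), 0 where there is no reading.
- calibration(name): a dict with "fx", "fy", "cx", "cy" (pixels), "rvec" (rotation vector, rad) and "tvec" (3), from world to camera coordinates, as OpenCV has them; the wrist camera has in their place "tool_from_camera" (4x4, takes a point from camera to tool coordinates, whose origin is the TCP and whose axes are the flange's). Camera axes: x right, y down, z forward; pixel columns grow to the right and rows downward; lengths in m; the calibration is good to about 2 mm. A picture is of the moment at which its call begins: read the wrist's pose just before it. calibration takes no time and is no camera call.
- robot.close_job(): hands the job in, once; it reports no verdict.
The state is a dict: "time": time; "joint_positions": joint angles; "qvel": joint speeds; "joint_torque": joint torques, N m; "tool_pos": TCP position; "ee_rot": TCP orientation; "wrist_force": force on the tool from outside, world axes, zero at the start; "wrist_torque": the same for the moment, N m; "width": finger opening in m.
Only numpy, scipy, OpenCV 4.12 (cv2) and the standard library are available. Lean on these libraries where they do the work, as an engineer would, in place of code of your own. Each camera call takes 0.05 s, during which the arm holds its last target. There are 200 camera calls.

## Working session

There is one attempt and no reset: what is moved stays moved. The work goes in short steps, Python scripts to look and compute and a tool call to move; the robot and the scene stay as the last step left them, time stands still between calls to the robot, and variables do not carry over. Pictures are saved under pics/ and viewed, about 8 in all and at most 12, crops included, and the job is handed in when it is done.

Besides the shell and the picture viewer there is one more tool, called after "Emit:" in YAML: its name, and indented under it one key for each argument. servo_tool: Moves the arm, as the interface text tells. Its arguments: {"type":"object","properties":{"series":{"type":"string"}},"required":["series"]}

```bash
mkdir -p pics
python3 - <<'E'
from bench import robot, snapshot, calibration
import cv2,numpy as np
o=robot.get_obs()
for k,v in o.items(): print(k,np.round(v,4))
for n in ("top","scene"):
    p,d=snapshot(n); cv2.imwrite(f"pics/{n}0.png",p[:,:,::-1]); np.save(f"pics/{n}0.npy",d)
    print(n,calibration(n))
print(calibration("wrist"))
E
```

```text
time 0.0
joint_positions [ 1.0649  0.0879  1.3722  0.      1.6836 -0.1031]
qvel [-0.0003 -0.0024 -0.0015  0.0016 -0.0003 -0.0007]
joint_torque [-1.90000e-03 -3.40201e+01 -3.02411e+01  7.16000e-02  3.34000e-02
 -2.00000e-04]
tool_pos [0.2154 0.5055 0.2043]
ee_rot [-3.1394e+00 -2.0000e-04  2.7388e+00]
wrist_force [-0.2416 -0.3001  0.4171]
wrist_torque [-0.0026  0.0108 -0.0078]
width 0.0943
top {'fx': 487.81895293289926, 'fy': 487.81895293289926, 'cx': 315.9981317886231, 'cy': 238.6354014300836, 'rvec': array([ 2.17784588, -2.16670342,  0.12047833]), 'tvec': array([-0.05387946,  0.55112691,  0.87171084])}
scene {'fx': 454.1008101107423, 'fy': 454.1008101107423, 'cx': 327.1002686098021, 'cy': 240.29469807916996, 'rvec': array([ 1.96163001, -0.78241279,  0.43039627]), 'tvec': array([-0.41173407,  0.27294035,  0.60921064])}
{'fx': 353.76643407875645, 'fy': 353.76643407875645, 'cx': 317.57987885012005, 'cy': 244.0515834973115, 'tool_from_camera': array([[ 3.07022834e-04, -9.63534098e-01, -2.67585402e-01,
         7.75830663e-02],
       [ 9.99999826e-01,  1.60776250e-04,  5.68451721e-04,
         4.93020960e-04],
       [-5.04701239e-04, -2.67585530e-01,  9.63533979e-01,
        -1.79868220e-01],
       [ 0.00000000e+00,  0.00000000e+00,  0.00000000e+00,
         1.00000000e+00]])}
```

View pics/top0.png

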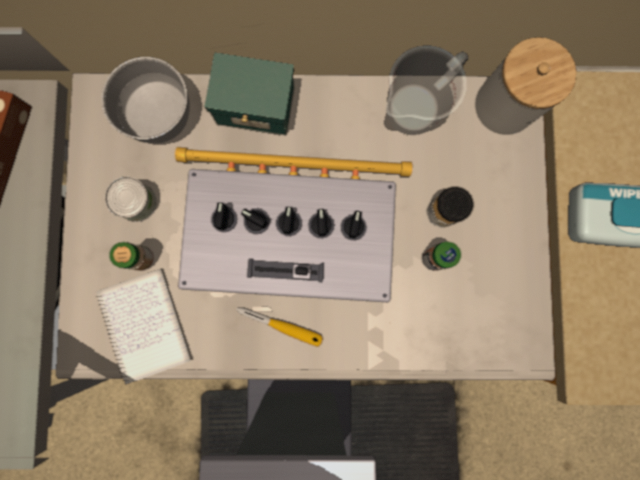

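Top view: the open tap is second from left, at about (257,219); its neighbours are at (222,216) and (288,220). The slide tab is at (302,270) in a slot spanning 248–323.

```bash
cat > h.py <<'E'
import cv2,numpy as np
from bench import calibration
from scipy.spatial.transform import Rotation as Ro
def ray(n,uv,z,obs=None):
    c=calibration(n); uv=np.atleast_2d(np.float64(uv))
    d=np.c_[(uv[:,0]-c['cx'])/c['fx'],(uv[:,1]-c['cy'])/c['fy'],np.ones(len(uv))]
    if n=="wrist":
        T=c['tool_from_camera']; R=Ro.from_euler('xyz',obs['ee_rot']).as_matrix()
        o=R@T[:3,3]+obs['tool_pos']; d=d@(R@T[:3,:3]).T
    else:
        R=cv2.Rodrigues(c['rvec'])[0]; o=-R.T@c['tvec']; d=d@R
    return o+d*((z-o[2])/d[:,2])[:,None]
E
python3 - <<'E'
from h import *
p=cv2.imread("pics/top0.png")
hsv=cv2.cvtColor(p,cv2.COLOR_BGR2HSV)
m=((hsv[...,1]<45)&(hsv[...,2]>110)).astype(np.uint8); m[:,:175]=0;m[:,402:]=0;m[:165]=0;m[305:]=0
# panel outline fit in the top view
lab=cv2.cvtColor(p,cv2.COLOR_BGR2LAB).astype(int)
print(lab[280,200],lab[320,200],lab[200,300],lab[240,420])
pm=(np.abs(lab[...,2]-lab[280,200,2])<4).astype(np.uint8)
pm[:155]=0;pm[320:]=0
pm=cv2.morphologyEx(pm,cv2.MORPH_OPEN,np.ones((3,3)))
cs=max(cv2.findContours(pm,0,2)[0],key=cv2.contourArea)
r=cv2.minAreaRect(cs);b=cv2.boxPoints(r);print("rect",r)
w=ray("top",b,.055);print(np.round(w,4),np.round(np.linalg.norm(np.diff(w,axis=0),axis=1),4),w.mean(0))
c=p[160:310,170:410];c=cv2.resize(c,None,fx=3.3,fy=3.3,interpolation=cv2.INTER_CUBIC)
cv2.imwrite("pics/crop0.png",c)
# white marks within the knob band
g=p.min(2)
for (u,v) in ((222,216),(257,219),(288,220),(320,222),(354,225)):
    s=g[v-24:v+24,u-16:u+16]; k=(s<60).astype(np.uint8)
    mm=cv2.moments(k,True);print((u,v),"dark c",u-16+mm['m10']/mm['m00'],v-24+mm['m01']/mm['m00'])
E
```

```text
[194 132 132] [186 132 143] [177 132 132] [183 132 143]
rect ((287.70086669921875, 234.85325622558594), (211.71807861328125, 121.24263000488281), 3.6522226333618164)
[[ 0.4585  0.1924  0.055 ]
 [ 0.6769  0.1858  0.055 ]
 [ 0.6545 -0.1978  0.055 ]
 [ 0.4365 -0.1814  0.055 ]] [0.2185 0.3843 0.2186] [ 5.56600942e-01 -2.54700699e-04  5.50000000e-02]
(222, 216) dark c 223.57457212713936 217.9168704156479
(257, 219) dark c 256.4593908629442 220.14720812182742
(288, 220) dark c 288.59375 222.34114583333334
(320, 222) dark c 321.15748031496065 224.4461942257218
(354, 225) dark c 353.4021164021164 226.62433862433863
```

View pics/crop0.png

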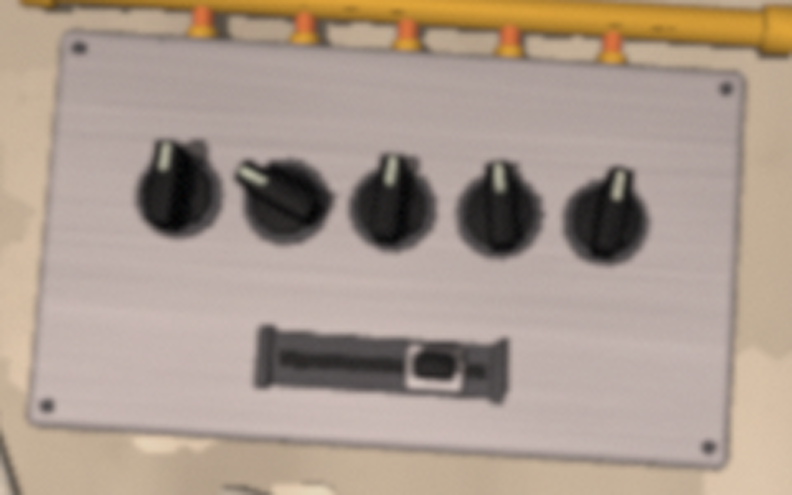

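Run:
```python
from h import *
f=lambda a:(np.array(a)+.5)/3.3-.5+[170,160]
s=ray("top",f([(79,47),(726,89),(708,447),(46,405)]),.055)
c=s.mean(0); yv=s[0]-s[1]+s[3]-s[2]; yaw=np.arctan2(yv[1],yv[0])-np.pi/2
print("screws",c,yaw,np.linalg.norm(s[0]-s[1]),np.linalg.norm(s[0]-s[3]))
R=np.array([[np.cos(yaw),-np.sin(yaw)],[np.sin(yaw),np.cos(yaw)]])
print("tap pred",[(c[:2]+R@[.02,y]).round(4).tolist() for y in(.116,.058,0,-.058,-.116)])
D=ray("top",f([(178,195),(286,203),(393,209),(500,215),(606,221)]),.065);print("discs",D.round(4))
M=ray("top",f([(165,155),(250,174),(392,168),(499,177),(619,185)]),.108);print("marks",M.round(4))
T=np.array([c[:2]+R@[.02,y] for y in(.116,.058,0,-.058,-.116)])
for m,t in zip(M,T): v=R.T@(m[:2]-t);print(v,np.arctan2(v[1],v[0]))
t=ray("top",f([(434,363)]),.105);print("tab",t, R.T@(t[0,:2]-c[:2]))
e=ray("top",f([(265,357),(499,371)]),.067);print("stops",e.round(4))
```

```text
screws [ 5.56964285e-01 -3.34119488e-04  5.50000000e-02] -0.058880017278323704 0.35614237199862214 0.19624543676277484
tap pred [[0.5838, 0.1143], [0.5803, 0.0564], [0.5769, -0.0015], [0.5735, -0.0594], [0.5701, -0.1173]]
discs [[ 0.5822  0.1134  0.065 ]
 [ 0.5782  0.0553  0.065 ]
 [ 0.5753 -0.0022  0.065 ]
 [ 0.5724 -0.0598  0.065 ]
 [ 0.5695 -0.1169  0.065 ]]
marks [[ 0.5967  0.1127  0.108 ]
 [ 0.5871  0.069   0.108 ]
 [ 0.5907 -0.0036  0.108 ]
 [ 0.5863 -0.0585  0.108 ]
 [ 0.5826 -0.12    0.108 ]]
[ 0.01301675 -0.00081703] -0.0626850676176188
[0.00602556 0.01300642] 1.1369574105869833
[ 0.01383747 -0.00128614] -0.09267978242990041
[0.01273939 0.00169506] 0.1322793674047241
[ 0.01259017 -0.00194459] -0.15324184172456637
tab [[ 0.49108496 -0.02584336  0.105     ]] [-0.06426404 -0.02934177]
stops [[ 0.4953  0.0648  0.067 ]
 [ 0.4885 -0.0596  0.067 ]]
```

Emit:
servo_tool:
  series: "0.1 0 0 -4 0; 0.1 -3 -1.6 -6 0.1; 0.1 -6.5 -3.4 -6 0.21; 0.1 -10 -5.3 -6 0.33; 0.1 -13.5 -7.1 -6 0.44; 0.1 -17 -9 -6 0.55; 0.1 -20.5 -10.9 -6 0.67; 0.1 -24 -12.7 -6 0.78; 0.1 -27.5 -14.6 -6 0.89; 0.1 -31 -16.5 -6 1.0; 0.1 -34.5 -18.3 -6 1.12; 0.1 -38 -20.2 -6 1.23; 0.1 -41.5 -22 -6 1.35; 0.1 -45 -23.9 -6 1.46; 0.1 -48.5 -25.8 -6 1.58; 0.1 -51.1 -27.1 -6 1.65; 0.1 -51.1 -27.1 -6 1.65; 0.1 -51.1 -27.1 -6 1.65"

```text
time: 1.6
tool_pos: [0.5797, 0.0551, 0.2639]
ee_rot: [-3.139, 0.001, 1.087]
wrist_force: [0.3, 0.5, -0.2]
width: 0.0422
```

Run:
```python
from bench import robot, snapshot
from h import *
import json
o=robot.get_obs(); p,d=snapshot("wrist")
for k in("time","joint_positions","tool_pos","ee_rot","width","wrist_force","wrist_torque"):print(k,np.round(o[k],4))
json.dump({k:np.array(v).tolist() for k,v in o.items()},open("pics/w1.json","w"))
cv2.imwrite("pics/w1.png",p[:,:,::-1])
```

```text
time 1.6
joint_positions [-2.8000e-03  1.5890e-01  1.1765e+00  5.0000e-04  1.8091e+00  4.8120e-01]
tool_pos [0.5797 0.0551 0.2639]
ee_rot [-3.1387e+00  1.0000e-03  1.0869e+00]
width 0.0422
wrist_force [ 0.2664  0.517  -0.2038]
wrist_torque [-0.0726  0.1308  0.0157]
```

View pics/w1.png

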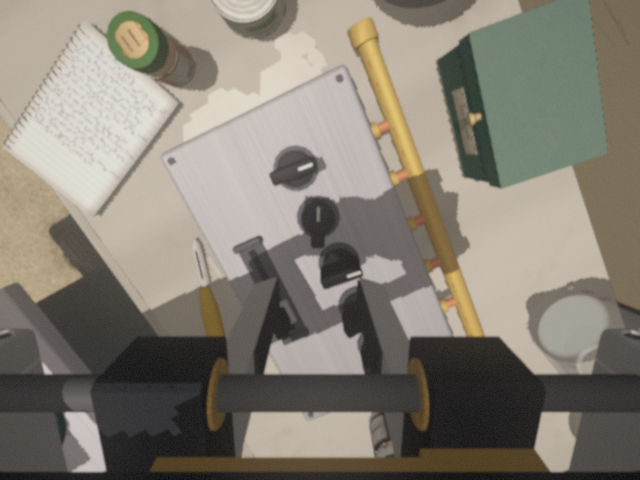

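Wrist view: the open tap is at (318,217), its bar nearly vertical in the image with the mark at (318,212). The fingers straddle that column; neighbours are at (295,168) and (340,265). A crop will refine this.

Run:
```python
import cv2
p=cv2.imread("pics/w1.png")[140:300,220:380]
p=cv2.convertScaleAbs(cv2.resize(p,None,fx=3.75,fy=3.75,interpolation=cv2.INTER_CUBIC),alpha=1.8,beta=20)
cv2.imwrite("pics/w1c.png",p)
```

```text
(no output)
```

View pics/w1c.png

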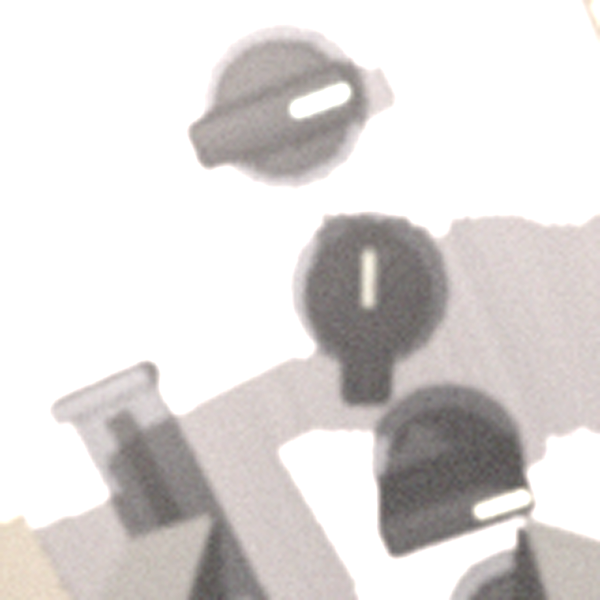

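Run:
```python
from h import *
import json
o=json.load(open("pics/w1.json"))
f=lambda a:(np.array(a)+.5)/3.75-.5+[220,140]
W=ray("wrist",f([(369,250),(368,307),(367.5,403)]),.108,o)
D=ray("wrist",f([(371,290),(288,106)]),.067,o)
print(W.round(4));print("disc",D.round(4))
v=W[0]-W[2];a=np.arctan2(v[1],v[0]);print("len",np.linalg.norm(v),"yaw",a)
v2=W[0]-W[1];print(np.linalg.norm(v2),np.arctan2(v2[1],v2[0]))
print("axis from end",W[2]+.022*v/np.linalg.norm(v))
```

```text
[[0.5904 0.0751 0.108 ]
 [0.5833 0.0621 0.108 ]
 [0.5712 0.0393 0.108 ]]
disc [[0.5823 0.0585 0.067 ]
 [0.586  0.1153 0.067 ]]
len 0.040616125347342526 yaw 1.077834432638857
0.014833524720933975 1.0701580103381056
axis from end [0.58161839 0.05866497 0.108     ]
```

Emit:
servo_tool:
  series: "0.1 0.3 0 0 0.01; 0.1 0.3 0 3.5 0.01; 0.1 0.3 0 7 0.01; 0.1 0.3 0 10.5 0.01; 0.1 0.3 0 14 0.01; 0.1 0.3 0 16.5 0.01; 0.1 0.3 0 18 0.01; 0.1 0.3 0 18.7 0.01; 0.1 0.3 0 18.7 0.01; 0.1 0.3 0 18.7 0.01"

```text
time: 2.48
tool_pos: [0.5811, 0.0601, 0.0796]
ee_rot: [3.14, -0.001, 1.08]
wrist_force: [0.5, -0.1, 1.5]
width: 0.0423
```

```bash
cat > s.py <<'E'
from bench import robot
import numpy as np
o=robot.get_obs()
for k in("time","tool_pos","ee_rot","width","wrist_force","wrist_torque","joint_torque"):print(k,np.round(o[k],4))
E
python3 s.py
```

```text
time 2.4833
tool_pos [0.5811 0.0601 0.0796]
ee_rot [ 3.1403e+00 -9.0000e-04  1.0803e+00]
width 0.0423
wrist_force [ 0.5393 -0.0635  1.4502]
wrist_torque [-0.0944  0.0411  0.0003]
joint_torque [ 6.92000e-02 -3.69612e+01 -2.77468e+01  7.47000e-02  7.50000e-03
  3.00000e-04]
```

Emit:
servo_tool:
  series: "1 0 0 0 0; 1 0 0 0 0; 1 0 0 0 0; 1 0 0 0 0; 1 0 0 0 0; 1 0 0 0 0; 1 0 0 0 0; 1 0 0 0 0"

```text
time: 3.15
tool_pos: [0.5813, 0.059, 0.0792]
ee_rot: [3.14, -0.001, 1.079]
wrist_force: [-0.1, -0.0, 4.2]
width: 0.0139
```

```bash
python3 s.py
```

```text
time 3.15
tool_pos [0.5813 0.059  0.0792]
ee_rot [ 3.1405e+00 -7.0000e-04  1.0787e+00]
width 0.0139
wrist_force [-0.1029 -0.034   4.2057]
wrist_torque [-0.013   0.2276  0.0146]
joint_torque [-5.37000e-02 -3.61603e+01 -2.73296e+01  6.85000e-02 -1.59900e-01
  3.29000e-02]
```

Emit:
servo_tool:
  series: "1 0 0 0 0.04; 1 0 0 0 0.09; 1 0 0 0 0.15; 1 0 0 0 0.21; 1 0 0 0 0.27; 1 0 0 0 0.33; 1 0 0 0 0.39; 1 0 0 0 0.45; 1 0 0 0 0.51; 1 0 0 0 0.57; 1 0 0 0 0.63; 1 0 0 0 0.69; 1 0 0 0 0.74; 1 0 0 0 0.76; 1 0 0 0 0.76"

```text
time: 4.4
tool_pos: [0.5823, 0.0578, 0.0792]
ee_rot: [3.139, -0.003, 0.318]
wrist_force: [2.1, -4.0, 3.0]
width: 0.0139
```

```bash
python3 s.py
```

```text
time 4.4
tool_pos [0.5823 0.0578 0.0792]
ee_rot [ 3.1386e+00 -2.6000e-03  3.1830e-01]
width 0.0139
wrist_force [ 2.1426 -4.0162  3.0012]
wrist_torque [-0.7981 -0.4359  0.0155]
joint_torque [  2.59   -36.646  -26.0894   1.3989   1.0263   0.1248]
```

Emit:
servo_tool:
  series: "1 0 0 0 0.03; 1 0 0 0 0.06; 1 0 0 0 0.09; 1 0 0 0 0.12; 1 0 0 0 0.12; 1 0 0 0 0.12"

```text
time: 4.9
tool_pos: [0.5823, 0.0575, 0.0793]
ee_rot: [3.138, -0.003, 0.199]
wrist_force: [2.9, -4.7, 2.6]
width: 0.014
```

```bash
python3 s.py
```

```text
time 4.9
tool_pos [0.5823 0.0575 0.0793]
ee_rot [ 3.1384e+00 -3.0000e-03  1.9900e-01]
width 0.014
wrist_force [ 2.8766 -4.7379  2.5552]
wrist_torque [-0.9065 -0.5067 -0.023 ]
joint_torque [ 2.94500e+00 -3.66870e+01 -2.60403e+01  1.57550e+00  1.08210e+00
 -3.47000e-02]
```

Emit:
servo_tool:
  series: "1 0.02 0.05 0 0; 1 0.04 0.1 0 0; 1 0.04 0.1 0 0.02; 1 0.04 0.1 0 0.02"

```text
time: 5.23
tool_pos: [0.5824, 0.0575, 0.0792]
ee_rot: [3.14, -0.002, 0.178]
wrist_force: [2.8, -3.6, 4.3]
width: 0.0136
```

```bash
python3 s.py
```

```text
time 5.2333
tool_pos [0.5824 0.0575 0.0792]
ee_rot [ 3.140e+00 -2.100e-03  1.777e-01]
width 0.0136
wrist_force [ 2.7547 -3.6222  4.3435]
wrist_torque [-8.509e-01 -4.425e-01 -6.000e-04]
joint_torque [  2.6476 -35.6473 -25.3101   1.5333   1.0099   0.1241]
```

Emit:
servo_tool:
  series: "1 0.08 0.1 0 0; 1 0.15 0.2 0 0.01; 1 0.15 0.2 0 0.02; 1 0.15 0.2 0 0.03; 1 0.15 0.2 0 0.03"

```text
time: 5.65
tool_pos: [0.5825, 0.0573, 0.0792]
ee_rot: [-3.14, 0.001, 0.149]
wrist_force: [-1.8, -0.7, 6.8]
width: 0.0137
```

```bash
python3 s.py
```

```text
time 5.65
tool_pos [0.5825 0.0573 0.0792]
ee_rot [-3.1399e+00  1.3000e-03  1.4890e-01]
width 0.0137
wrist_force [-1.8002 -0.7128  6.8248]
wrist_torque [-0.3519  0.2097  0.0312]
joint_torque [  0.6754 -34.3718 -26.001    0.5683  -0.3334   0.0875]
```

Emit:
servo_tool:
  series: "1 0 0 0 0.01; 1 0 0 0 0.02; 1 0 0 0 0.03; 1 0 0 0 0.03"

```text
time: 5.98
tool_pos: [0.5825, 0.0573, 0.0792]
ee_rot: [-3.14, 0.001, 0.119]
wrist_force: [-0.6, -2.0, 6.8]
width: 0.0139
```

```bash
python3 s.py
```

```text
time 5.9833
tool_pos [0.5825 0.0573 0.0792]
ee_rot [-3.1401e+00  1.3000e-03  1.1890e-01]
width 0.0139
wrist_force [-0.5645 -2.0142  6.7979]
wrist_torque [-0.395   0.278   0.0015]
joint_torque [  0.7884 -34.4035 -25.9929   0.6174  -0.3219   0.0896]
```

Emit:
servo_tool:
  series: "1 0 0 0 0.01; 1 0 0 0 0.02; 1 0 0 0 0.03; 1 0 0 0 0.03"

```text
time: 6.32
tool_pos: [0.5825, 0.0572, 0.0792]
ee_rot: [-3.14, 0.001, 0.089]
wrist_force: [-1.1, -1.7, 6.9]
width: 0.014
```

```bash
python3 s.py|tail -4
```

```text
width 0.014
wrist_force [-1.1067 -1.7443  6.8587]
wrist_torque [-0.3456  0.2748 -0.0094]
joint_torque [  0.8663 -34.4077 -25.9917   0.6591  -0.3199   0.09  ]
```

Emit:
servo_tool:
  series: "1 0 0 0 0.01; 1 0 0 0 0.02; 1 0 0 0 0.02"

```text
time: 6.57
tool_pos: [0.5825, 0.0572, 0.0791]
ee_rot: [-3.14, 0.002, 0.069]
wrist_force: [-0.9, -2.1, 8.3]
width: 0.0142
```

```bash
python3 s.py|tail -4
```

```text
width 0.0142
wrist_force [-0.9417 -2.0664  8.2884]
wrist_torque [-0.4348  0.239   0.027 ]
joint_torque [  0.9182 -34.4091 -25.9915   0.6869  -0.3195   0.0903]
```

Emit:
servo_tool:
  series: "1 0 0 0 0.01; 1 0 0 0 0.02; 1 0 0 0 0.02"

```text
time: 6.82
tool_pos: [0.5825, 0.0571, 0.0792]
ee_rot: [-3.14, 0.001, 0.049]
wrist_force: [0.1, -2.2, 6.6]
width: 0.0139
```

```bash
python3 s.py|tail -2
```

```text
wrist_torque [-0.4624  0.2681  0.0439]
joint_torque [  0.9709 -34.41   -25.9917   0.7146  -0.3198   0.0905]
```

Emit:
servo_tool:
  series: "1 0 0 0 0.01; 1 0 0 0 0.02; 1 0 0 0 0.02"

```text
time: 7.07
tool_pos: [0.5825, 0.0571, 0.0792]
ee_rot: [-3.141, 0.001, 0.029]
wrist_force: [-0.6, -2.1, 7.0]
width: 0.014
```

```bash
python3 s.py|tail -2
```

```text
wrist_torque [-0.4488  0.2402 -0.0199]
joint_torque [  1.0229 -34.4097 -25.9922   0.7423  -0.3209   0.0908]
```

Emit:
servo_tool:
  series: "1 0 0 0 0.01; 1 0 0 0 0.02; 1 0 0 0 0.02"

```text
time: 7.32
tool_pos: [0.5825, 0.057, 0.0792]
ee_rot: [-3.141, 0.001, 0.009]
wrist_force: [-0.9, -1.7, 7.0]
width: 0.0138
```

```bash
python3 s.py|tail -2
```

```text
wrist_torque [-0.4246  0.2738  0.0358]
joint_torque [  1.0732 -34.4094 -25.9931   0.7701  -0.3226   0.091 ]
```

Emit:
servo_tool:
  series: "1 0 0 0 0.01; 1 0 0 0 0.02; 1 0 0 0 0.02"

```text
time: 7.57
tool_pos: [0.5825, 0.057, 0.0792]
ee_rot: [-3.141, 0.002, -0.011]
wrist_force: [-0.7, -1.8, 7.4]
width: 0.0138
```

```bash
python3 s.py|tail -2
```

```text
wrist_torque [-0.4907  0.286   0.0413]
joint_torque [  1.1266 -34.4075 -25.9944   0.7979  -0.325    0.0913]
```

Emit:
servo_tool:
  series: "1 0 0 0 0.01; 1 0 0 0 0.02; 1 0 0 0 0.02"

```text
time: 7.82
tool_pos: [0.5825, 0.0569, 0.0792]
ee_rot: [-3.141, 0.001, -0.031]
wrist_force: [-1.1, -1.8, 6.2]
width: 0.0135
```

```bash
python3 s.py|tail -2
```

```text
wrist_torque [-0.4216  0.262   0.0581]
joint_torque [  1.1774 -34.4055 -25.9961   0.8256  -0.3281   0.0915]
```

Emit:
servo_tool:
  series: "1 0 0 0 0.01; 1 0 0 0 0.02; 1 0 0 0 0.02"

```text
time: 8.07
tool_pos: [0.5825, 0.0569, 0.0792]
ee_rot: [-3.141, 0.001, -0.051]
wrist_force: [-1.5, -2.3, 7.4]
width: 0.0136
```

```bash
python3 s.py|tail -2
```

```text
wrist_torque [-0.4695  0.2678  0.0317]
joint_torque [  1.2292 -34.4028 -25.9979   0.8533  -0.3318   0.0918]
```

Emit:
servo_tool:
  series: "1 0 0 0 0.01; 1 0 0 0 0.02; 1 0 0 0 0.02"

```text
time: 8.32
tool_pos: [0.5825, 0.0569, 0.0792]
ee_rot: [-3.141, 0.002, -0.071]
wrist_force: [-0.6, -2.4, 5.9]
width: 0.0136
```

```bash
python3 s.py|tail -2
```

```text
wrist_torque [-0.5525  0.3149  0.0012]
joint_torque [  1.2801 -34.3991 -26.0005   0.881   -0.3363   0.092 ]
```

Emit:
servo_tool:
  series: "1 0 0 0 0.01; 1 0 0 0 0.02; 1 0 0 0 0.02"

```text
time: 8.57
tool_pos: [0.5825, 0.0568, 0.0792]
ee_rot: [-3.141, 0.002, -0.091]
wrist_force: [-1.5, -2.1, 7.4]
width: 0.0136
```

```bash
python3 s.py|tail -2
```

```text
wrist_torque [-0.5551  0.3064  0.0332]
joint_torque [  1.3319 -34.3954 -26.0034   0.9086  -0.3413   0.0922]
```

Emit:
servo_tool:
  series: "1 0 0 0 0.01; 1 0 0 0 0.02; 1 0 0 0 0.02"

```text
time: 8.82
tool_pos: [0.5825, 0.0568, 0.0792]
ee_rot: [-3.141, 0.002, -0.111]
wrist_force: [-1.2, -3.3, 7.6]
width: 0.0137
```

```bash
python3 s.py|tail -2
```

```text
wrist_torque [-0.5537  0.2567  0.0068]
joint_torque [  1.3842 -34.3884 -26.0074   0.9352  -0.3468   0.1007]
```

Emit:
servo_tool:
  series: "1 0 0 0 0.01; 1 0 0 0 0.01; 1 0 0 0 0.01"

```text
time: 9.07
tool_pos: [0.5825, 0.0567, 0.0792]
ee_rot: [-3.141, 0.002, -0.121]
wrist_force: [-0.7, -3.1, 7.0]
width: 0.0139
```

```bash
python3 s.py|tail -2
```

```text
wrist_torque [-0.5167  0.2984  0.0617]
joint_torque [  1.4168 -34.3816 -26.0116   0.9427  -0.3492   0.0547]
```

Emit:
servo_tool:
  series: "1 0 0 0 0.01; 1 0 0 0 0.02; 1 0 0 0 0.02"

```text
time: 9.32
tool_pos: [0.5825, 0.0567, 0.0792]
ee_rot: [-3.141, 0.002, -0.141]
wrist_force: [-0.8, -3.2, 6.8]
width: 0.0141
```

```bash
python3 s.py|tail -2
```

```text
wrist_torque [-0.5101  0.2782  0.1588]
joint_torque [  1.4727 -34.3618 -26.0229   0.9654  -0.3526   0.1861]
```

Emit:
servo_tool:
  series: "1 0 0 0 0.005; 1 0 0 0 0.01; 1 0 0 0 0.01"

```text
time: 9.57
tool_pos: [0.5825, 0.0567, 0.0792]
ee_rot: [-3.142, 0.002, -0.151]
wrist_force: [-1.8, -2.4, 7.2]
width: 0.0137
```

```bash
python3 s.py|tail -2
```

```text
wrist_torque [-0.5632  0.2384  0.1988]
joint_torque [  1.4865 -34.3518 -26.0291   0.9753  -0.3536   0.2104]
```

Emit:
servo_tool:
  series: "1 0 0 0 0.005; 1 0 0 0 0.01; 1 0 0 0 0.015; 1 0 0 0 0.015"

```text
time: 9.9
tool_pos: [0.5825, 0.0566, 0.0792]
ee_rot: [3.142, 0.002, -0.166]
wrist_force: [-2.2, -3.5, 7.1]
width: 0.0138
```

```bash
python3 s.py|tail -2
```

```text
wrist_torque [-0.4894  0.2305  0.2833]
joint_torque [  1.5349 -34.3335 -26.0408   0.9865  -0.3556   0.2841]
```

Emit:
servo_tool:
  series: "1 0 0 0 0.007; 1 0 0 0 0.007; 1 0 0 0 0.007; 1 0 0 0 0.007; 1 0 0 0 0.007"

```text
time: 10.32
tool_pos: [0.5825, 0.0567, 0.0792]
ee_rot: [-3.142, 0.002, -0.172]
wrist_force: [-0.1, -3.3, 6.3]
width: 0.0138
```

```bash
python3 s.py|tail -5
```

```text
ee_rot [-3.1416e+00  1.6000e-03 -1.7240e-01]
width 0.0138
wrist_force [-0.0746 -3.2852  6.2863]
wrist_torque [-0.4755  0.2717  0.2696]
joint_torque [  1.5606 -34.324  -26.0455   0.9884  -0.3596   0.2824]
```

Emit:
servo_tool:
  series: "1 0 0 0 0.004; 1 0 0 0 0.008; 1 0 0 0 0.008; 1 0 0 0 0.008; 1 0 0 0 0.008"

```text
time: 10.73
tool_pos: [0.5824, 0.0566, 0.0792]
ee_rot: [3.142, 0.002, -0.18]
wrist_force: [-0.1, -3.9, 6.7]
width: 0.0135
```

```bash
python3 s.py|tail -5
```

```text
ee_rot [ 3.1416e+00  1.6000e-03 -1.8030e-01]
width 0.0135
wrist_force [-0.0771 -3.8849  6.7178]
wrist_torque [-0.419   0.2393  0.2782]
joint_torque [  1.5777 -34.3172 -26.05     0.997   -0.3647   0.3293]
```

Emit:
servo_tool:
  series: "0.7 0 0 0 0; 0.6 0 0 0 0; 0.45 0 0 0 0; 0.4 0 0 0 0; 0.4 0 0 0 0; 0.4 0 0 -1 0; 0.4 0 0 -3 0; 0.4 0 0 -6 0; 0.4 0 0 -9 0; 0.4 0 0 -12 0; 0.4 0 0 -12 0"

```text
time: 11.65
tool_pos: [0.5865, 0.0567, 0.2072]
ee_rot: [-3.139, -0.014, -0.181]
wrist_force: [1.4, 0.4, 1.4]
width: 0.028
```

Emit:
servo_tool:
  series: "0.4 -1 1.2 0 -0.12; 0.4 -2 2.4 0 -0.24; 0.4 -3 3.6 0 -0.36; 0.4 -4 4.8 0 -0.48; 0.4 -5 6 0 -0.6; 0.4 -6 7.2 0 -0.72; 0.4 -6.8 8.4 0 -0.84; 0.4 -7.4 9.7 0 -0.96; 0.4 -7.4 9.7 0 -1.08; 0.4 -7.4 9.7 0 -1.2; 0.4 -7.4 9.7 0 -1.32; 0.4 -7.4 9.7 0 -1.44; 0.4 -7.4 9.7 0 -1.56; 0.4 -7.4 9.7 0 -1.69; 0.4 -7.4 9.7 0 -1.69; 0.4 -7.4 9.7 0 -1.69"

```text
time: 12.98
tool_pos: [0.4928, -0.0255, 0.1982]
ee_rot: [-3.141, -0.0, 1.506]
wrist_force: [0.3, 0.2, 0.1]
width: 0.0281
```

Run:
```python
from bench import robot, snapshot
from h import *
import json
o=robot.get_obs(); 
for n in("wrist","top"):
    p,d=snapshot(n); cv2.imwrite(f"pics/{n}2.png",p[:,:,::-1])
for k in("time","joint_positions","tool_pos","ee_rot","width","wrist_force","wrist_torque"):print(k,np.round(o[k],4))
json.dump({k:np.array(v).tolist() for k,v in o.items()},open("pics/w2.json","w"))
a=cv2.imread("pics/wrist2.png")[:,:,:];cv2.imwrite("pics/w2b.png",cv2.convertScaleAbs(a,alpha=1.5,beta=10))
```

```text
time 12.9833
joint_positions [-1.6690e-01 -3.7300e-02  1.5123e+00  3.0000e-04  1.6671e+00 -1.0200e-01]
tool_pos [ 0.4928 -0.0255  0.1982]
ee_rot [-3.1411e+00 -4.0000e-04  1.5059e+00]
width 0.0281
wrist_force [0.3351 0.2013 0.1477]
wrist_torque [-0.0725  0.1233 -0.0218]
```

View pics/w2b.png

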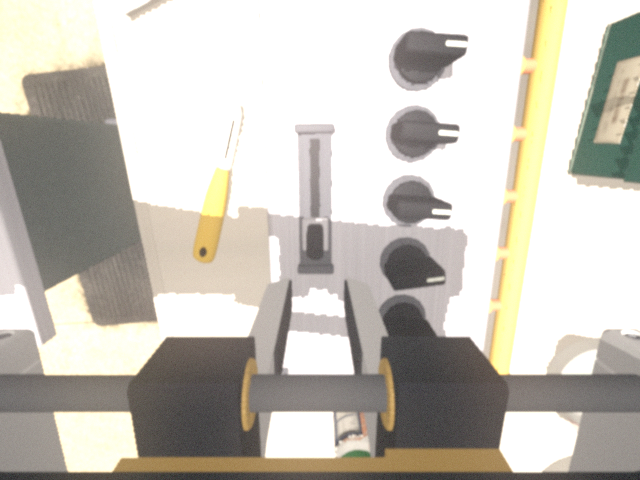

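The open tap, now at (430,132), points straight back and its neighbours look unmoved. The slide tab is at (315,238), in line with the fingers. I'll fix its position before descending.

Run:
```python
from h import *
import json
o=json.load(open("pics/w2.json"))
p=cv2.imread("pics/wrist2.png")[215:272,298:334]
k=(p.max(2)<45).astype(np.uint8)
n,l,s,c=cv2.connectedComponentsWithStats(k);i=1+s[1:,4].argmax();print(s[i]+[298,215,0,0,0],c[i]+[298,215])
x,y,w,h=(s[i]+[298,215,0,0,0])[:4]
# far edge row y+h of top face: bottom of top face; camera is on the +y side
W=ray("wrist",[(315,238),(x,y+h),(x+w,y+h),(x,y),(x+w,y)],.105,o);print(W.round(4))
yw=o['ee_rot'][2];d=W[:,:2]-np.array(o['tool_pos'])[:2]
print("tool xy",(d@np.array([[np.cos(yw),np.sin(yw)],[np.sin(yw),-np.cos(yw)]])).round(4))
```

```text
Traceback (most recent call last):
ValueError: attempt to get argmax of an empty sequence
```

Run:
```python
from h import *
import json
o=json.load(open("pics/w2.json"))
p=cv2.imread("pics/wrist2.png")[215:272,298:334]
g=p.max(2);t,k=cv2.threshold(g,0,1,cv2.THRESH_OTSU);print(t,g.min(),g[25,17],g[40])
k=(g<(int(g.min())+25)).astype(np.uint8)
n,l,s,c=cv2.connectedComponentsWithStats(k);i=1+s[1:,4].argmax();x,y,w,h=(s[i]+[298,215,0,0,0])[:4];print(x,y,w,h)
W=ray("wrist",[(315,238),(x,y+h),(x+w,y+h),(x,y),(x+w,y)],.105,o);print(W.round(4))
yw=o['ee_rot'][2];d=W[:,:2]-np.array(o['tool_pos'])[:2]
print("tool xy",(d@np.array([[np.cos(yw),np.sin(yw)],[np.sin(yw),-np.cos(yw)]])).round(4))
```

```text
96.0 49 60 [127 111  92  80  81  79  79  76  71  62  57  54  51  56  56  52  60  53
  54  51  53  54  56  54  58  67  71  77  76  76  78  79  82 101 121 128]
300 225 32 45
[[ 0.4917 -0.0178  0.105 ]
 [ 0.4777 -0.044   0.105 ]
 [ 0.5038 -0.0457  0.105 ]
 [ 0.4806 -0.0065  0.105 ]
 [ 0.5058 -0.0081  0.105 ]]
tool xy [[ 0.0076 -0.0016]
 [-0.0194 -0.0139]
 [-0.0194  0.0123]
 [ 0.0182 -0.0134]
 [ 0.0182  0.0118]]
```

Emit:
servo_tool:
  series: "0.4 0.1 -0.1 3 0; 0.4 0.1 -0.1 6 0; 0.4 0.1 -0.1 9 0; 0.4 0.1 -0.1 11 0; 0.4 0.1 -0.1 12 0; 0.4 0.1 -0.1 12 0; 1 0.1 -0.1 12 0; 1 0.1 -0.1 12 0; 1 0.1 -0.1 12 0; 1 0.1 -0.1 12 0; 1 0.1 -0.1 12 0"

```text
time: 14.0
tool_pos: [0.4905, -0.0246, 0.0801]
ee_rot: [-3.138, 0.0, 1.509]
wrist_force: [-7.0, 0.7, 3.4]
width: 0.0139
```

```bash
python3 s.py
```

```text
time 14.0
tool_pos [ 0.4905 -0.0246  0.0801]
ee_rot [-3.1382e+00  3.0000e-04  1.5088e+00]
width 0.0139
wrist_force [-7.0498  0.6546  3.4397]
wrist_torque [-0.0207  1.3995  0.1087]
joint_torque [ -0.031  -28.1902 -30.5614   0.3736  -2.3378   0.069 ]
```

Emit:
servo_tool:
  series: "1 0.3 -0.1 0 0; 1 0.8 -0.15 0 0; 1 1.5 -0.15 0 0; 1 2.2 -0.15 0 0; 1 2.9 -0.15 0 0; 1 3.6 -0.15 0 0; 1 4.3 -0.15 0 0; 1 4.9 -0.15 0 0; 1 5.3 -0.15 0 0; 1 5.3 -0.15 0 0"

```text
time: 14.83
tool_pos: [0.4936, 0.0294, 0.0801]
ee_rot: [-3.141, -0.0, 1.51]
wrist_force: [-5.5, 0.2, 4.1]
width: 0.014
```

Emit:
servo_tool:
  series: "1 0.2 0 0 0; 1 0.4 0 0 0; 1 0.6 0 0 0; 1 0.6 0 0 0"

```text
time: 15.17
tool_pos: [0.4939, 0.0348, 0.08]
ee_rot: [-3.141, 0.0, 1.509]
wrist_force: [-4.6, -1.7, 4.4]
width: 0.0138
```

Emit:
servo_tool:
  series: "1 0.2 0 0 0; 1 0.4 0 0 0; 1 0.4 0 0 0; 1 0.4 0 0 0"

```text
time: 15.5
tool_pos: [0.4941, 0.0388, 0.0801]
ee_rot: [-3.141, 0.0, 1.509]
wrist_force: [-5.5, -0.9, 4.0]
width: 0.0137
```

Emit:
servo_tool:
  series: "1 0.2 0 0 0; 1 0.4 0 0 0; 1 0.4 0 0 0; 1 0.4 0 0 0"

```text
time: 15.83
tool_pos: [0.4942, 0.0394, 0.0801]
ee_rot: [-3.141, 0.007, 1.508]
wrist_force: [-6.1, -9.3, 4.0]
width: 0.0136
```

Emit:
servo_tool:
  series: "1 -0.3 0 0 0; 1 -0.3 0 0 0; 0.7 -0.3 0 0 0; 0.4 -0.3 0 0 0; 0.4 -0.3 0 0 0; 0.4 -0.3 0 0 0; 0.4 -0.3 0 -1 0; 0.4 -0.3 0 -4 0; 0.4 -0.3 0 -8 0; 0.4 -0.3 0 -12 0; 0.4 -0.3 0 -15 0; 0.4 -0.3 0 -15 0; 0.4 -0.3 0 -15 0"

```text
time: 16.92
tool_pos: [0.4962, 0.0395, 0.232]
ee_rot: [3.134, -0.001, 1.509]
wrist_force: [0.1, -0.2, -0.7]
width: 0.0278
```

Run:
```python
from bench import robot, snapshot
from h import *
o=robot.get_obs(); print(o['time'],o['tool_pos'],o['wrist_force'],o['width'])
p,d=snapshot("wrist");a=p[:,:,::-1].copy()
p,d=snapshot("scene")
im=np.hstack([cv2.resize(cv2.convertScaleAbs(a,alpha=1.4),(400,300)),cv2.resize(p[:,:,::-1],(400,300))])
cv2.imwrite("pics/f3.png",im)
```

```text
16.9167 [0.49618578 0.03953052 0.23197499] [ 0.0764412  -0.18810295 -0.676489  ] 0.02781974984116932
```

View pics/f3.png

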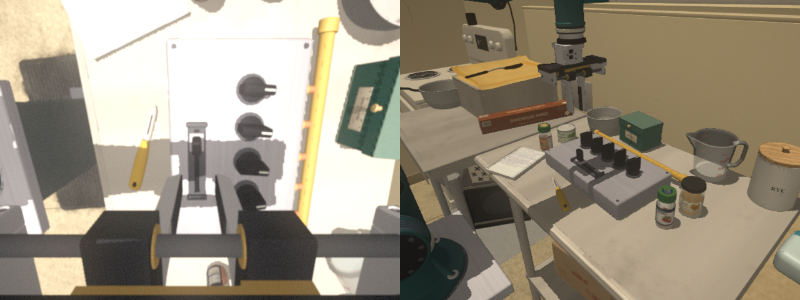

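The slide tab now stands at the left stop, at about (197,145) in the left picture. The tap at (255,128) is shut, and the gripper is clear of the panel.

```bash
python3 -c "
from bench import robot; print(robot.close_job())"
```

```text
the job is handed in; nothing more can be done
None
```

The open tap (second from the left) is shut on its seat, the main shut-off is at its left stop, and the job is handed in. It took about 17 s of robot time, and `close_job()` reported no verdict.

- **Tap:** I pinched the bar and turned it clockwise, then crept forward in 0.005–0.02 rad steps. The seat showed at about tool yaw -0.12, a tap angle near -0.06. I stopped at about 0.3 N m: the last-joint torque read 0.33 and the wrist moment 0.28. The two sensors disagree by about 0.05 N m, and both are inside the 0.22–0.45 range.
- **Shut-off:** I slid it about 64 mm left until it stopped moving and the wrist force rose to about 9 N. I then backed off, released it and rose clear.
- **Last checks:** The final wrist picture shows the tap pointing back and the tab at the left end of its slot. Wrist force is about zero with the gripper clear. The neighbouring taps look unmoved, but I judged that by eye and did not measure their marks again.

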